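Hang the blue cup on the drop-flap peg of the cup rack

TASK

Hang the stainless cup with the blue handle and blue band on the steel peg of the yellow cup rack: slide its handle onto the peg from the peg's open end, and on past the red drop flap, so that the handle lifts the flap and the flap falls shut behind it. Leave the cup hanging there, roughly upright against the backrest bar, and let go, and leave the plain cup and everything else on the counter where it is.

Things in the scene. Friction and masses are not known exactly. Their poses are not given: they have to be found in the camera images.
- cup_blue: the cup to hang: straight steel cup with blue handle and blue band; outside diameter 58, wall 3, height 80 mm, open top, about 130 g, at first upright on the counter. Origin: centre of its underside; z up its axis; x towards the handle, which lies in the x-z plane. Its +y and -y sides are clear to grip.
- cup_blue_eye (a point): centre of the opening of the blue cup's handle, at (46, 0, 50) mm in the cup's frame, same axes. The handle is a closed rectangular loop of strip 10 wide (y) and 4 mm thick; the opening runs through along y and spans x 29 (cup wall) to 65, z 30 to 70 mm; outer edges x 69, z 26 and 74 mm.
- cup_plain: the other cup: same shape, size and axes as the blue cup, all steel without colour. Stands upright on the counter and is to stay there. The two cups may have swapped places.
- rack: yellow cup rack, fixed. Origin: on the counter under the peg; z up; y along the peg from open to closed end; x to its rear. Base x -130 to 70, y -115 to 115, 12 mm high. At the rear, x 44 to 56: a low rail to z 68, a post at y -30 to z 198 that carries the flap bracket, a post at y 66 to z 170. The steel peg is closed by an end plate: face y 60, x -12 to 54, z 130 to 170 mm. Flap bracket: x 10 to 50, y -37 to -23, z 186 to 198 mm.
- peg_tip (a point): free, open, rounded end of the peg, on its axis, at (0, -80, 150) mm in the rack's frame, same axes. The peg is a level round bar of diameter 10 mm that runs from here along +y to the end plate.
- peg_flap (a point): point on the peg's axis in the plane of the shut flap, at (0, -30, 150) mm in the rack's frame, same axes. The flap's hinge pin lies 34 mm above it, along x. Shut, the flap is a fork astride the peg, 25 wide (x), 3 thick, lower end at z 147 mm.
- backrest (a point): foremost line (x -23, z 90 mm, rack's frame and axes) of the backrest, a round bar of diameter 12 along y from -110 to 110, top z 96 mm. The cup belongs on its -x side, its x along the rack's. An upright cup with its axis at x -56 clears bar and peg by 4 mm each. Once hung (underside about z 85) it leans on the bar, tilted about 0.13 rad.
- flap (a joint): red drop flap, rad. 0: hangs straight down against its stop; grows to 1.45 as its lower end swings up towards the end plate (+y); never swings towards the open end. 25 g, no spring, falls shut by itself. A handle slid along the peg with a few mm of play lifts it to about 1 rad; the handle's middle is clear of it some 35 mm beyond its plane.
- jug: white plastic water filter jug with a clip lid, about 115 x 240 x 245 mm, 1.1 kg; origin: centre of its underside. Stays where it is.
- teapot: white porcelain teapot with a blue lid, body diameter 124 mm, 120 mm high, spout to -y; origin: centre of its underside. Stays where it is.
- box: cardboard box for a spare cartridge, 90 x 90 x 140 mm with a raised flap to 217 mm; origin: centre of its underside. Stays where it is.
- cartridge: white filter cartridge, diameter 56 mm, 100 mm high, standing; origin: centre of its underside. Stays where it is.
- saucer: white saucer, diameter 120 mm, 18 mm high; origin: centre of its underside. Stays where it is.
- tin: green tea tin, diameter 70 mm, 100 mm high; origin: centre of its underside. Stays where it is.

How it is judged:
By the outcome, as a careful person would: the job done as asked, in the order asked, and still so for the second after the job is handed in, with the robot touching nothing.
It also fails if it takes over 40 s, if anything falls off the work surface, if the arm or the gripper's body presses on something with over 40 N, if the wrist force passes 120 N, or if a joint passes its speed limit or range.

ROBOT

A 7-joint arm with a two-finger parallel gripper is mounted at the origin on the work surface. World frame = base frame: x ahead of the robot, y to its left, z up, the work surface at z = 0. Lengths are in m, angles in rad, forces in N, time in s.
With the tool pointing down it reaches from about 0.4 to 0.85 m from the base axis. Payload 10.4 kg.
Tool frame: the origin (TCP) lies on the centre line of the jaws, within the pads' length; the fingertips stand 8 mm ahead of it and the grasp point (between the pads) lies 11 mm behind it (r.finger_overhang is the distance from the TCP to the fingertips, in m); z points along the fingers, y is the line along which they close (so a half turn about z gives the same grasp; the last joint's range is limited). The gripper opens to 87 mm and grips with 3 to 60 N. Pads are 19 mm wide; open, the fingers measure 117 mm over their backs; the gripper's body (75 mm by 190 mm) begins 51 mm behind the grasp point.
Start: joints at [1.215, 0.332, -0.065, 1.46, 0.022, 1.35, -0.088], TCP at [0.204, -0.591, 0.231] pointing down, gripper open.
Joint ranges: [-2.6, 2.6], [-0.5, 2.12], [-1.47, 1.34], [0.16, 2.42], [-1.27, 4.41], [0.06, 2.06], [-2.6, 2.6]. Speed limits (rad/s): [2.22, 2.22, 2.79, 2.79, 3.14, 3.14, 3.14].

INTERFACE

Orientations are given as a unit quaternion [x, y, z, w].
In Python, from bench import r, vision gives the robot as it stands.
- The arm moves only by the tool drive_tool, never from a script. Its argument "series" is a list of rows, each a list of 2 entries, a list of its own where there are three numbers: the shift along the world's x, y, z in cm, then the turn about the world's z in degrees. A call has exactly 10 rows; each row shifts and turns the commanded pose from where the row before left it; what a row does not reach is not made up. A row lasts 1/8 s, in which the tool goes at most 62.5 mm and 10.7 degrees, less where a joint would pass 70% of its speed; a pose out of reach is approached as far as the arm can. A call with a gripper value outside its range is refused whole. "hand" is the closure, from 0 (fully open) to 1 (shut), set as the call begins (left out, the last holds). The fingers move at their own pace and stop on an object; "newtons" is the grip in N (left out, the last holds). Time passes only in rows, so rows that do not move let the fingers close, or fill a call up. It gives the time, the measured TCP pose, the force, the opening and the grip force at its end, in the units of the state.
- r.read_state(): the state, without advancing time (a new reading comes with each control period).
- vision.camera(name): name is "side" or "top" or "wrist"; returns a dict with "color" (480x640x3 uint8, red, green, blue), "intrinsics" (3x3 intrinsics, pixels), "R" (3x3) and "t" (3): a world point X has camera coordinates R X + t; the wrist camera has in their place "mount" (4x4, takes a point from camera to tool coordinates, whose origin is the TCP and whose axes are the flange's). Camera axes: x right, y down, z forward; pixel columns grow to the right and rows downward; lengths in m; the calibration is good to about 2 mm. A picture is of the moment at which its call begins: read the wrist's pose just before it. There is no depth.
- r.close_job(): hands the job in; it is judged then, once.
The state is a dict: "time": time; "joint_positions": joint angles; "joint_vel": joint speeds; "joint_torque": joint torques, N m; "ee_pos": TCP position; "eef_rot": TCP orientation; "ft_force": force on the tool from outside, world axes, zero at the start; "torque": the same for the moment, N m; "width": finger opening in m; "grip_force": force on a finger pad.
Only numpy, scipy, OpenCV 4.12 (cv2) and the standard library are available. Lean on these libraries where they do the work, as an engineer would, in place of code of your own. Each camera call takes 0.05 s, during which the arm holds its last target. There are 200 camera calls.

## Working session

There is one attempt and no reset: what is moved stays moved. The work goes in short steps, Python scripts to look and compute and a tool call to move; the robot and the scene stay as the last step left them, time stands still between calls to the robot, and variables do not carry over. Pictures are saved under pics/ and viewed, at most 14 in all, crops included, and the job is handed in when it is done.

Besides the shell and the picture viewer there is one more tool, called after ">>>" by a JSON object that holds its "op" and its "data", one argument or row to a line. drive_tool: Moves the arm, as the interface text tells. Its arguments: {"type":"object","properties":{"series":{"type":"array"},"hand":{"type":"number"},"newtons":{"type":"number"}},"required":["series"]}

```bash
mkdir -p pics; ls; python3 - <<'E'
from bench import r, vision
import cv2,json,pickle
s=r.read_state();print({k:s[k] for k in('time','ee_pos','eef_rot','width','ft_force')})
d={}
for n in("side","top","wrist"):
    c=vision.camera(n);d[n]=c;cv2.imwrite(f"pics/{n}0.png",c["color"][:,:,::-1])
    print(n,{k:c[k] for k in c if k!="color"})
pickle.dump(d,open("d0.pkl","wb"))
E
```

```text
pics
{'time': 0.0, 'ee_pos': array([ 0.20406853, -0.59035871,  0.22975539]), 'eef_rot': array([ 9.86182562e-01,  1.65660700e-01, -1.48492235e-04, -6.81450597e-04]), 'width': 0.0868048513267357, 'ft_force': array([ 1.23819931, -0.13915991,  0.60728409])}
side {'intrinsics': array([[463.9428754 ,   0.        , 318.4602404 ],
       [  0.        , 463.9428754 , 231.28695265],
       [  0.        ,   0.        ,   1.        ]]), 'R': array([[-0.9285045 , -0.37118924, -0.00989643],
       [-0.18713599,  0.49079517, -0.85094079],
       [ 0.32071719, -0.78825037, -0.52516839]]), 't': array([0.48716804, 0.21120668, 1.13065326])}
top {'intrinsics': array([[449.06209819,   0.        , 317.95143597],
       [  0.        , 449.06209819, 242.0912904 ],
       [  0.        ,   0.        ,   1.        ]]), 'R': array([[-1.87091578e-04, -9.99999768e-01,  6.54679900e-04],
       [-9.96683996e-01,  1.33200240e-04, -8.13694945e-02],
       [ 8.13693884e-02, -6.67732526e-04, -9.96683790e-01]]), 't': array([-0.01393652,  0.53407465,  1.16060878])}
wrist {'intrinsics': array([[409.40866788,   0.        , 318.09285962],
       [  0.        , 409.40866788, 239.41242111],
       [  0.        ,   0.        ,   1.        ]]), 'mount': array([[-3.36458736e-04, -9.59429892e-01, -2.81947103e-01,
         7.63671791e-02],
       [ 9.99999862e-01, -2.08726240e-04, -4.83071094e-04,
        -8.25953475e-04],
       [ 4.04623089e-04, -2.81947227e-01,  9.59429829e-01,
        -1.53973670e-01],
       [ 0.00000000e+00,  0.00000000e+00,  0.00000000e+00,
         1.00000000e+00]])}
```

View pics/side0.png

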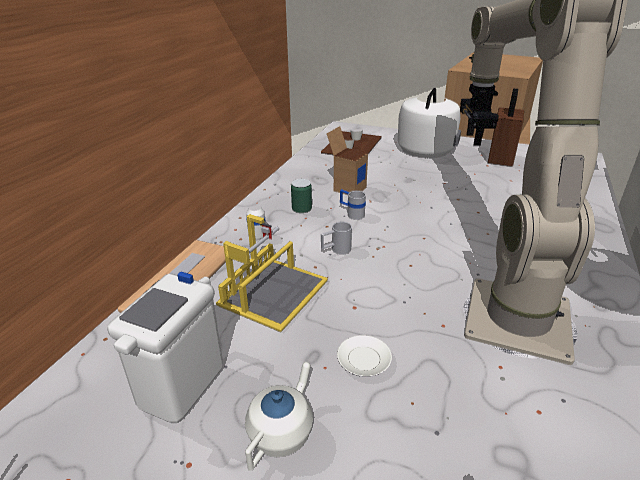

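View pics/top0.png

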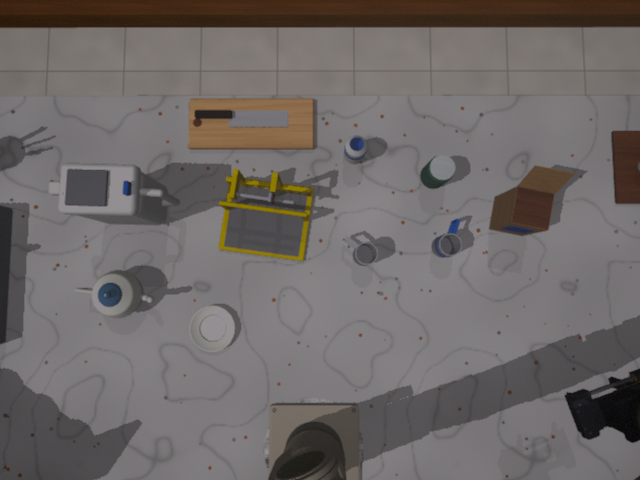

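```bash
cat > h.py <<'E'
import numpy as np,cv2
from scipy.spatial.transform import Rotation as Ro
def cam(c,s=None):
    "camera centre and rotation cam->world"
    if "mount" in c:
        T=np.eye(4);T[:3,:3]=Ro.from_quat(s["eef_rot"]).as_matrix();T[:3,3]=s["ee_pos"]
        W=T@c["mount"];return W[:3,3],W[:3,:3]
    return -c["R"].T@c["t"],c["R"].T
def ray(c,uv,s=None):
    o,R=cam(c,s);d=R@np.linalg.inv(c["intrinsics"])@[uv[0],uv[1],1];return o,d/np.linalg.norm(d)
def plane(c,uv,z,s=None):
    o,d=ray(c,uv,s);return o+d*(z-o[2])/d[2]
def cross(a,b):
    "nearest point of two rays and gap"
    (o,d),(p,e)=a,b;t=np.linalg.lstsq(np.c_[d,-e],p-o,rcond=None)[0]
    x,y=o+d*t[0],p+e*t[1];return (x+y)/2,np.linalg.norm(x-y)
def proj(c,X,s=None):
    o,R=cam(c,s);q=c["intrinsics"]@(R.T@(np.asarray(X)-o));return q[:2]/q[2]
def hsv(c): return cv2.cvtColor(c["color"],cv2.COLOR_RGB2HSV)
E
python3 - <<'E'
import pickle;from h import *
d=pickle.load(open("d0.pkl","rb"));t=d["top"];s=d["side"]
H=hsv(t)
y=cv2.inRange(H,(20,120,60),(35,255,255));
v,u=np.nonzero(y[160:270,210:320]);u=u+210;v=v+160
print(u.min(),u.max(),v.min(),v.max())
i=np.argmax(v-u*.9);j=np.argmax(v+u*.9)
for k in(i,j):print("front corner",u[k],v[k],plane(t,(u[k],v[k]),.012))
for n,c in(("top",t),("side",s)):
    b=cv2.inRange(hsv(c),(105,110,40),(125,255,255))
    N,_,st,ce=cv2.connectedComponentsWithStats(b)
    print(n,[(st[k].tolist(),ce[k].round(1).tolist()) for k in range(1,N) if st[k,4]>12])
a=cv2.resize(t["color"][160:270,210:480],None,fx=2.9,fy=2.9,interpolation=cv2.INTER_CUBIC)
b=cv2.resize(s["color"][170:340,200:390],None,fx=1.8,fy=1.8,interpolation=cv2.INTER_CUBIC)
o=np.zeros((600,800,3),np.uint8);o[:a.shape[0],:a.shape[1]]=a[:600,:800];hh=min(600-a.shape[0],b.shape[0]);o[a.shape[0]:a.shape[0]+hh,:b.shape[1]]=b[:hh]
cv2.imwrite("pics/z0.png",o[:,:,::-1]);print(a.shape,b.shape)
E
```

```text
219 313 169 260
front corner 220 249 [0.51652798 0.24565502 0.012     ]
front corner 302 260 [0.48732892 0.02818998 0.012     ]
top [([350, 138, 14, 12, 131], [356.7, 143.5]), ([123, 181, 6, 14, 72], [125.8, 187.8]), ([448, 219, 13, 15, 106], [454.0, 226.1]), ([504, 226, 28, 7, 83], [517.6, 229.2]), ([436, 239, 6, 16, 19], [437.1, 247.3]), ([99, 284, 17, 22, 195], [106.1, 295.8])]
side [([357, 163, 9, 21, 120], [361.0, 173.3]), ([340, 189, 26, 20, 131], [349.5, 200.9]), ([178, 272, 15, 12, 133], [184.9, 277.1]), ([261, 390, 33, 28, 575], [277.4, 403.8])]
(319, 783, 3) (306, 342, 3)
```

View pics/z0.png

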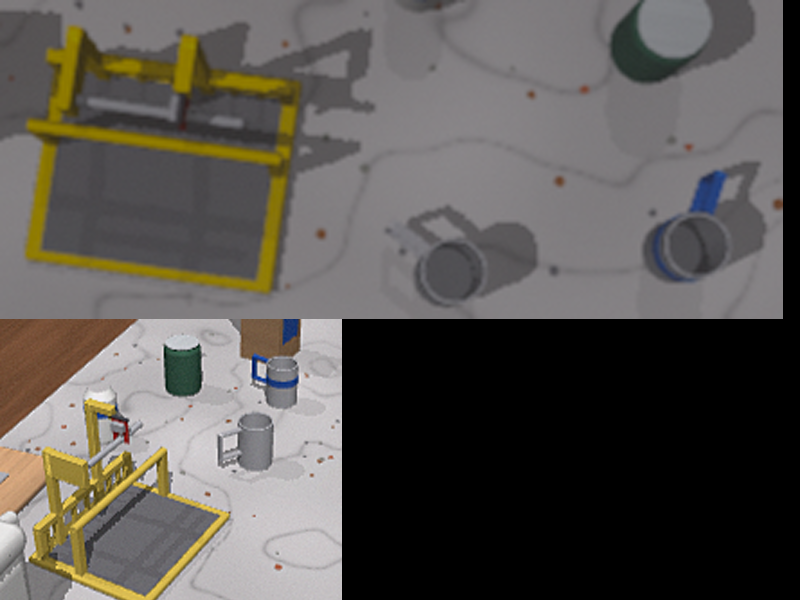

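```bash
python3 - <<'E'
import pickle;from h import *
d=pickle.load(open("d0.pkl","rb"));t=d["top"];s=d["side"]
c=plane(t,(450.7,244.5),.08);e=plane(t,(456.2,219.3),.074);print("cup",c,e,np.linalg.norm((e-c)[:2]),np.degrees(np.arctan2(*(e-c)[1::-1])))
tip=(210+243/2.9,160+122/2.9);print("tip",plane(t,tip,.15))
b=(210+27/2.9,160+126/2.9);f=(210+287/2.9,160+161/2.9)
B,F=plane(t,b,.09),plane(t,f,.09);print("bar",B,F,np.linalg.norm(B-F),np.degrees(np.arctan2(*(B-F)[1::-1])))
tip2=(200+142/1.8,170+(425-319)/1.8);print(cross(ray(t,tip),ray(s,tip2)))
for w in ((219.3,248.5),(303,260.3)):print(plane(t,w,.012))
E
```

```text
cup [ 0.52322674 -0.34615642  0.08      ] [ 0.58755321 -0.36339092  0.074     ] 0.06659521762209948 -14.998568693313633
tip [0.61852304 0.04314677 0.15      ]
bar [0.62537615 0.23238485 0.09      ] [0.59496278 0.00840901 0.09      ] 0.22603129892907464 82.26718119406344
(array([0.6187194 , 0.04314822, 0.1445618 ]), np.float64(0.001563270852355854))
[0.51785667 0.24753403 0.012     ]
[0.48653464 0.02554189 0.012     ]
```

```bash
python3 - <<'E'
import pickle;from h import *
d=pickle.load(open("d0.pkl","rb"));t=d["top"]
a=cv2.resize(t["color"][150:260,420:590],None,fx=4,fy=4);cv2.imwrite("pics/box.png",a[:,:,::-1])
for w in ((491,231),(500,197),(545,234),(548,232)):print(w,plane(t,w,.14),plane(t,w,0.))
E
```

```text
(491, 231) [ 0.55078595 -0.424804    0.14      ] [ 0.56569711 -0.47915086  0.        ]
(500, 197) [ 0.63244595 -0.44888752  0.14      ] [ 0.65814009 -0.50641455  0.        ]
(545, 234) [ 0.54361348 -0.55275887  0.14      ] [ 0.55757753 -0.62400183  0.        ]
(548, 232) [ 0.54838338 -0.56008045  0.14      ] [ 0.56297729 -0.63229019  0.        ]
```

View pics/box.png

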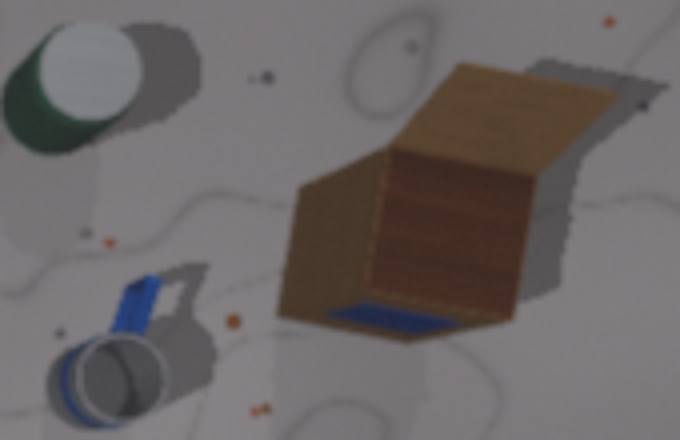

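>>> {"op": "drive_tool", "data": {
  "series": [
    [[4, 3, 0], -4.3],
    [[4, 3, 0], -4.3],
    [[4, 3, 0], -4.3],
    [[4, 3, 0], -4.3],
    [[4, 3, 0], -4.3],
    [[4, 3, 0], -4.3],
    [[4, 3, 0], -4.2],
    [[4, 3.4, 0], -4],
    [[0, 0, 0], 0],
    [[0, 0, 0], 0]
  ],
  "hand": 0,
  "newtons": 25
}}

```text
time: 1.4
ee_pos: [0.5237, -0.3472, 0.2302]
eef_rot: [0.992, -0.13, -0.0, 0.0]
ft_force: [0.1, -0.7, -0.6]
width: 0.0871
grip_force: 0.0
```

```bash
cat > snap.py <<'E'
import sys,pickle;from bench import r,vision;from h import *
def snap(n,tag):
    s=r.read_state();c=vision.camera(n);cv2.imwrite(f"pics/{tag}.png",c["color"][:,:,::-1]);pickle.dump((s,c),open(tag+".pkl","wb"));return s,c
if __name__=="__main__":
    s,c=snap(sys.argv[1],sys.argv[2]);print(s["time"],s["ee_pos"].round(4),s["eef_rot"].round(4),np.round(s["ft_force"],1),s["width"])
E
python3 snap.py wrist w1
```

```text
1.4 [ 0.5237 -0.3472  0.2302] [ 9.915e-01 -1.298e-01 -5.000e-04  2.000e-04] [ 0.1 -0.7 -0.6] 0.0870835945401945
```

View pics/w1.png

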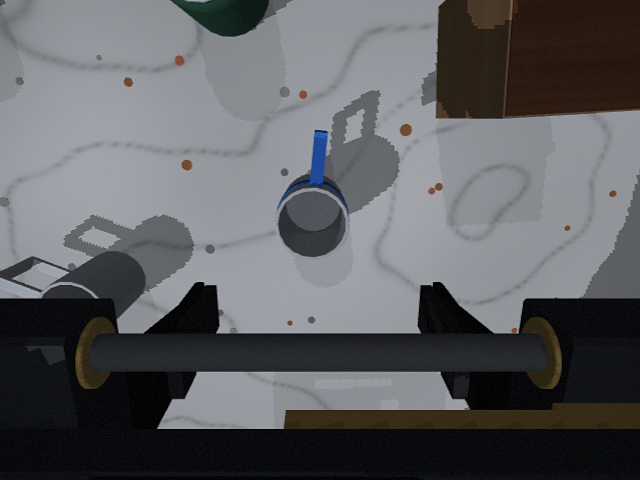

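```bash
python3 - <<'E'
import pickle;from h import *
s,c=pickle.load(open("w1.pkl","rb"))
C=plane(c,(312.5,221.5),.08,s);L=plane(c,(276,221),.08,s);R=plane(c,(349,221),.08,s);T=plane(c,(312,186),.08,s);B=plane(c,(312,257),.08,s)
E=plane(c,(320.5,131),.074,s);W=plane(c,(316.5,184),.074,s)
print(C,np.linalg.norm(L-R),np.linalg.norm(T-B),"E",E,np.linalg.norm((E-C)[:2]),np.degrees(np.arctan2(*(E-C)[1::-1])),np.degrees(np.arctan2(*(E-W)[1::-1])))
print("tool x",np.degrees(np.arctan2(*Ro.from_quat(s["eef_rot"]).as_matrix()[1::-1,0])))
E
```

```text
[ 0.52553381 -0.343108    0.08      ] 0.05579651508421307 0.05591743895785172 E [ 0.58847035 -0.36614825  0.074     ] 0.06702134383588416 -20.10702365277672 -19.305537980832657
tool x -14.918615313909767
```

>>> {"op": "drive_tool", "data": {
  "series": [
    [[0.2, 0.4, -1], -5],
    [[0, 0, -3], 0],
    [[0, 0, -3], 0],
    [[0, 0, -3], 0],
    [[0, 0, -3], 0],
    [[0, 0, -2.5], 0],
    [[0, 0, -2], 0],
    [[0, 0, -1.4], 0],
    [[0, 0, 0], 0],
    [[0, 0, 0], 0]
  ]
}}

```text
time: 2.7
ee_pos: [0.5267, -0.3431, 0.0425]
eef_rot: [0.985, -0.173, 0.001, 0.0]
ft_force: [0.4, 0.0, 1.1]
width: 0.0871
grip_force: 0.0
```

>>> {"op": "drive_tool", "data": {
  "series": [
    [[0, 0, 0], 0],
    [[0, 0, 0], 0],
    [[0, 0, 0], 0],
    [[0, 0, 0], 0],
    [[0, 0, 0], 0],
    [[0, 0, 0], 0],
    [[0, 0, 0], 0],
    [[0, 0, 0], 0],
    [[0, 0, 0], 0],
    [[0, 0, 0], 0]
  ],
  "hand": 1,
  "newtons": 25
}}

```text
time: 3.95
ee_pos: [0.5263, -0.3428, 0.0417]
eef_rot: [0.985, -0.173, 0.0, 0.0]
ft_force: [-1.6, -0.6, 3.2]
width: 0.0586
grip_force: 25.0
```

>>> {"op": "drive_tool", "data": {
  "series": [
    [[0, 0, 3], 0],
    [[0, 0, 5], 0],
    [[0, 0, 5], 0],
    [[0.4, 4, 0], 2],
    [[0.5, 5, 0], 2],
    [[0.5, 5, 0], 2],
    [[0.5, 5, 0], 2],
    [[0.5, 5, 0], 2],
    [[0.5, 4.5, 0], 2.3],
    [[0, 2.5, 0], 0]
  ]
}}

```text
time: 5.2
ee_pos: [0.555, -0.0296, 0.1711]
eef_rot: [0.998, -0.065, -0.0, -0.0]
ft_force: [0.6, -0.1, -1.3]
width: 0.0581
grip_force: 25.0
```

>>> {"op": "drive_tool", "data": {
  "series": [
    [[0, 0, 0], 0],
    [[0, 0, 0], 0],
    [[0, 0, 0], 0],
    [[0, 0, 0], 0],
    [[0, 0, 0], 0],
    [[0, 0, 0], 0],
    [[0, 0, 0], 0],
    [[0, 0, 0], 0],
    [[0, 0, 0], 0],
    [[0, 0, 0], 0]
  ]
}}

```text
time: 6.45
ee_pos: [0.5552, -0.0327, 0.1716]
eef_rot: [0.998, -0.067, -0.0, 0.0]
ft_force: [0.2, -1.1, -2.6]
width: 0.0585
grip_force: 25.0
```

```bash
python3 snap.py wrist w2; python3 snap.py side s2; python3 snap.py top t2
```

```text
6.45 [ 0.5552 -0.0327  0.1716] [ 9.978e-01 -6.660e-02 -0.000e+00  1.000e-04] [ 0.2 -1.1 -2.6] 0.058515950800413205
6.5 [ 0.5552 -0.0327  0.1716] [ 0.9978 -0.0665  0.      0.    ] [-0.2  0.3 -0.8] 0.058524080988814016
6.55 [ 0.5552 -0.0327  0.1716] [ 0.9978 -0.0666  0.      0.    ] [-0.7  0.2 -1.6] 0.058295759004273744
```

View pics/w2.png

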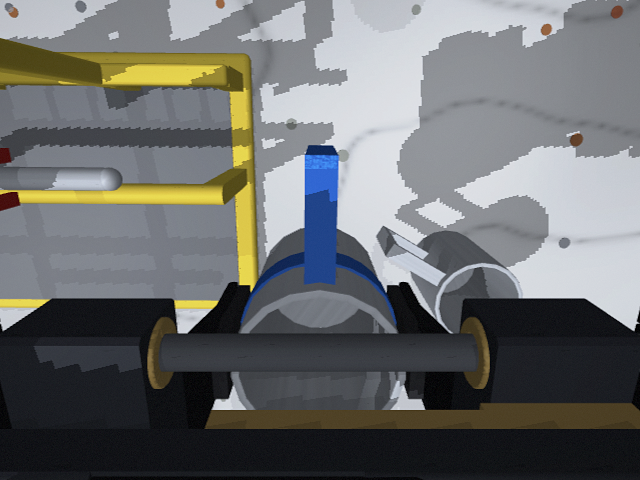

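```bash
python3 - <<'E'
import pickle;from h import *
s,c=pickle.load(open("w2.pkl","rb"));_,sd=pickle.load(open("s2.pkl","rb"));_,tp=pickle.load(open("t2.pkl","rb"))
g=cv2.cvtColor(c["color"],cv2.COLOR_RGB2GRAY)
H=hsv(c);b=cv2.inRange(H,(100,120,40),(130,255,255))
for row in(148,160,180,200,230,270):
    q=np.nonzero(b[row])[0];q=q[(q>290)&(q<350)];print(row,q.min(),q.max(),end=" | ")
print(g[140:176:2,321])
for u in (30,60,90,105):print(u,g[155:200:1,u].tolist())
z0=s["ee_pos"][2]-.0417;yaw=np.radians(-7.63)
rx=np.array([np.cos(yaw),np.sin(yaw)]);ry=np.array([-rx[1],rx[0]])
f=lambda P:((P-s["ee_pos"])[:2]@rx,(P-s["ee_pos"])[:2]@ry)
tip=plane(c,(123,179),.15,s);p0=plane(c,(10,178.3),.15,s);print("tip",tip,f(tip),f(p0))
for v in(154,170):
    E=plane(c,(321.5,v),z0+.074,s);print("E",E,f(E))
E
```

```text
148 308 333 | 160 305 338 | 180 305 337 | 200 305 336 | 230 304 336 | 270 304 349 | [142 142 233  33  40  37  40  42 118 100 121 125 121 109 127  98 100  99]
30 [126, 127, 127, 126, 126, 126, 126, 125, 127, 126, 128, 127, 79, 91, 99, 102, 107, 109, 115, 116, 117, 117, 119, 120, 121, 123, 124, 123, 123, 120, 119, 114, 107, 101, 98, 154, 187, 190, 196, 203, 207, 206, 203, 196, 190]
60 [127, 126, 128, 126, 130, 127, 128, 126, 127, 128, 127, 127, 89, 90, 101, 117, 129, 138, 150, 159, 165, 172, 176, 182, 189, 198, 199, 199, 198, 198, 193, 190, 180, 171, 160, 140, 187, 189, 196, 203, 209, 208, 205, 198, 192]
90 [130, 126, 129, 129, 128, 131, 129, 128, 128, 128, 129, 130, 101, 92, 101, 113, 125, 135, 148, 158, 167, 170, 175, 181, 186, 198, 200, 199, 201, 198, 198, 195, 186, 177, 166, 136, 167, 173, 181, 190, 198, 197, 198, 193, 186]
105 [129, 127, 129, 127, 127, 128, 129, 129, 128, 129, 128, 130, 123, 91, 106, 118, 129, 140, 146, 156, 163, 171, 177, 186, 195, 198, 200, 197, 195, 193, 192, 185, 182, 176, 162, 140, 185, 191, 195, 204, 209, 209, 209, 202, 196]
tip [0.61735148 0.04357493 0.15      ] (np.float64(0.05149461121817337), np.float64(0.08388270065707107)) (np.float64(0.051809374743955694), np.float64(0.13225203030957974))
E [ 0.62081706 -0.04225952  0.20386118] (np.float64(0.06632620715466052), np.float64(-0.0007316403379245585))
E [ 0.61622038 -0.0416529   0.20386118] (np.float64(0.06168968617124046), np.float64(-0.0007407098964108596))
```

```bash
python3 - <<'E'
import pickle;from h import *
_,sd=pickle.load(open("s2.pkl","rb"))
a=cv2.resize(sd["color"][170:320,200:400],None,fx=4,fy=4,interpolation=cv2.INTER_CUBIC);cv2.imwrite("pics/s2c.png",a[:,:,::-1])
E
```

```text
(no output)
```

View pics/s2c.png

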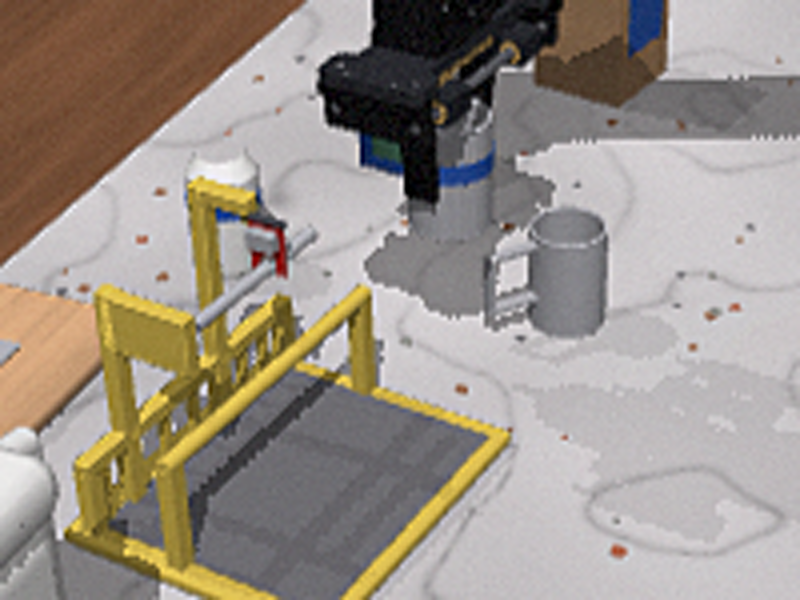

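>>> {"op": "drive_tool", "data": {
  "series": [
    [[-0.2, 0, -1.5], 0],
    [[0, 0, -1.5], 0],
    [[0, 0, -1.2], 0],
    [[0, 0, 0], 0],
    [[0.27, 2, 0], 0],
    [[0.27, 2, 0], 0],
    [[0.27, 2, 0], 0],
    [[0.06, 0.5, 0], 0],
    [[0, 0, 0], 0],
    [[0, 0, 0], 0]
  ]
}}

```text
time: 7.85
ee_pos: [0.5619, 0.0311, 0.1296]
eef_rot: [0.998, -0.067, 0.0, 0.0]
ft_force: [-0.4, -0.7, -1.1]
width: 0.0587
grip_force: 25.0
```

```bash
sleep 0; python3 snap.py wrist w3;python3 snap.py side s3
```

```text
7.85 [0.5619 0.0311 0.1296] [ 9.977e-01 -6.720e-02  0.000e+00  3.000e-04] [-0.4 -0.7 -1.1] 0.0586550054666289
7.9 [0.5619 0.0312 0.1296] [ 9.977e-01 -6.730e-02  0.000e+00  3.000e-04] [ 0.1 -0.5 -1.1] 0.05858062799504689
```

View pics/w3.png

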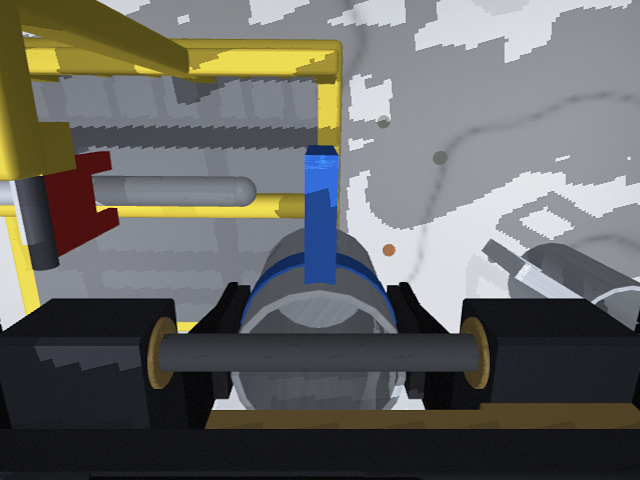

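```bash
python3 - <<'E'
import pickle;from h import *
s,c=pickle.load(open("w3.pkl","rb"))
R=Ro.from_quat(s["eef_rot"]).as_matrix();f=lambda P:(R.T@(P-s["ee_pos"])*1e3).round(1)
g=cv2.cvtColor(c["color"],cv2.COLOR_RGB2GRAY)
for u in(130,180,230):print(u,g[168:214:1,u].tolist())
for w in((257,191.5),(230,191),(130,190.5)):print(f(plane(c,w,.15,s)))
z0=s["ee_pos"][2]-.0417
print("E",f(plane(c,(321.5,155),z0+.074,s)),"underside",z0)
_,d=pickle.load(open("s3.pkl","rb"))
a=cv2.resize(d["color"][180:270,210:360],None,fx=5,fy=5,interpolation=cv2.INTER_CUBIC);cv2.imwrite("pics/s3c.png",a[:,:,::-1])
E
```

```text
130 [134, 134, 134, 136, 135, 136, 137, 136, 71, 96, 102, 106, 110, 113, 116, 120, 123, 126, 127, 130, 128, 130, 131, 132, 133, 137, 137, 135, 134, 132, 133, 130, 128, 125, 117, 111, 104, 112, 221, 217, 215, 214, 213, 208, 203, 200]
180 [134, 133, 134, 135, 134, 134, 135, 136, 96, 94, 100, 105, 110, 111, 114, 118, 122, 126, 128, 129, 129, 129, 131, 131, 134, 137, 139, 138, 137, 136, 134, 131, 130, 127, 122, 114, 112, 107, 144, 208, 207, 204, 204, 201, 199, 194]
230 [133, 132, 133, 134, 132, 133, 133, 133, 103, 89, 99, 103, 105, 110, 114, 117, 120, 124, 130, 127, 130, 131, 131, 132, 133, 136, 142, 139, 138, 135, 124, 136, 132, 128, 124, 119, 114, 108, 133, 219, 214, 213, 212, 210, 209, 204]
[ 53.3 -20.4 -20.4]
[ 53.4 -29.2 -20.4]
[ 53.6 -62.1 -20.4]
E [ 66.    0.7 -32.3] underside 0.08788913316641998
```

View pics/s3c.png

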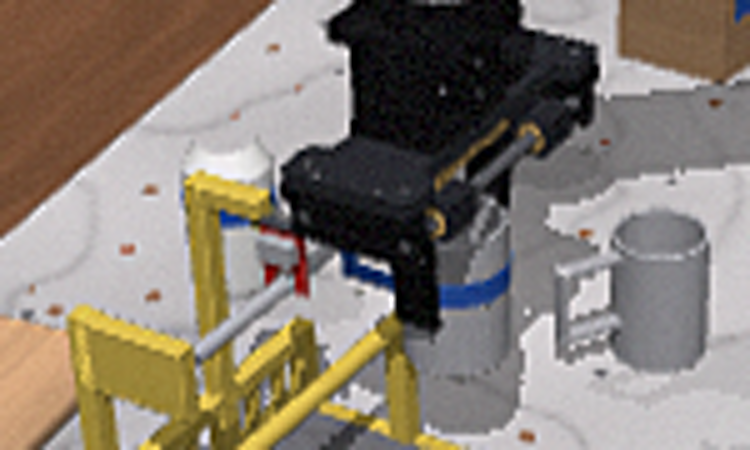

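>>> {"op": "drive_tool", "data": {
  "series": [
    [[0.14, 1, 0], 0],
    [[0.14, 1, 0], 0],
    [[0.14, 1, 0], 0],
    [[0.14, 1, 0], 0],
    [[0.14, 1, 0], 0],
    [[0, 0, 0], 0],
    [[0, 0, 0], 0],
    [[0, 0, 0], 0],
    [[0, 0, 0], 0],
    [[0, 0, 0], 0]
  ]
}}

```text
time: 9.2
ee_pos: [0.5689, 0.0821, 0.1296]
eef_rot: [0.998, -0.067, 0.0, 0.0]
ft_force: [0.4, 0.5, -2.2]
width: 0.0584
grip_force: 25.0
```

```bash
python3 snap.py wrist w4
```

```text
9.2 [0.5689 0.0821 0.1296] [ 9.978e-01 -6.670e-02  0.000e+00  1.000e-04] [ 0.4  0.5 -2.2] 0.058448278053502944
```

View pics/w4.png

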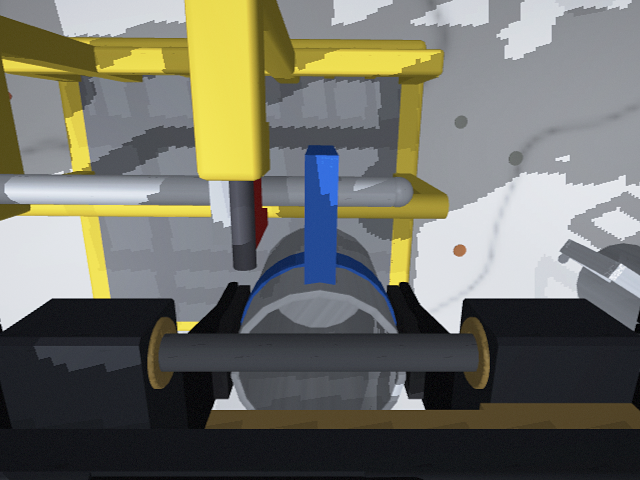

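>>> {"op": "drive_tool", "data": {
  "series": [
    [[0.14, 1, 0], 0],
    [[0.14, 1, 0], 0],
    [[0.14, 1, 0], 0],
    [[0.14, 1, 0], 0],
    [[0.14, 1, 0], 0],
    [[0.14, 1, 0], 0],
    [[0.07, 0.5, 0], 0],
    [[0, 0, 0], 0],
    [[0, 0, 0], 0],
    [[0, 0, 0], 0]
  ]
}}

```text
time: 10.5
ee_pos: [0.5781, 0.1468, 0.1296]
eef_rot: [0.998, -0.067, 0.0, 0.0]
ft_force: [-1.1, -1.0, -1.2]
width: 0.0587
grip_force: 25.0
```

```bash
python3 snap.py wrist w5
```

```text
10.5 [0.5781 0.1468 0.1296] [ 9.978e-01 -6.690e-02  0.000e+00  2.000e-04] [-1.1 -1.  -1.2] 0.05865162902918847
```

View pics/w5.png

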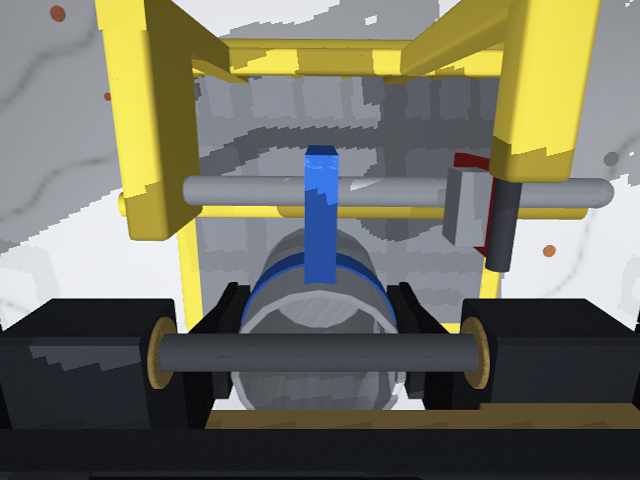

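>>> {"op": "drive_tool", "data": {
  "series": [
    [[0, 0, -0.1], 0],
    [[0, 0, -0.1], 0],
    [[0, 0, -0.1], 0],
    [[0, 0, 0], 0],
    [[0, 0, 0], 0],
    [[0, 0, 0], 0],
    [[0, 0, 0], 0],
    [[0, 0, 0], 0],
    [[0, 0, 0], 0],
    [[0, 0, 0], 0]
  ]
}}

```text
time: 11.8
ee_pos: [0.578, 0.1473, 0.1266]
eef_rot: [0.998, -0.067, 0.0, 0.0]
ft_force: [-0.8, -0.6, -0.3]
width: 0.0582
grip_force: 25.0
```

>>> {"op": "drive_tool", "data": {
  "series": [
    [[0, 0, 0], 0],
    [[0, 0, 0], 0],
    [[0, 0, 0], 0],
    [[0, 0, 0], 0],
    [[0, 0, 0], 0],
    [[0, 0, 0], 0],
    [[0, 0, 0], 0],
    [[0, 0, 0], 0],
    [[0, 0, 0], 0],
    [[0, 0, 0], 0]
  ],
  "hand": 0
}}

```text
time: 13.05
ee_pos: [0.578, 0.1473, 0.1266]
eef_rot: [0.998, -0.067, 0.0, 0.0]
ft_force: [0.3, 0.3, -0.2]
width: 0.087
grip_force: 0.0
```

>>> {"op": "drive_tool", "data": {
  "series": [
    [[0, 0, 1], 0],
    [[0, 0, 2], 0],
    [[0, 0, 2], 0],
    [[0, 0, 3], 0],
    [[0, 0, 3], 0],
    [[0, 0, 3], 0],
    [[-2, 0, 2], 0],
    [[-4, 0, 0], 0],
    [[-4, 0, 0], 0],
    [[0, 0, 0], 0]
  ]
}}

```text
time: 14.3
ee_pos: [0.4763, 0.148, 0.2888]
eef_rot: [0.998, -0.066, 0.001, 0.0]
ft_force: [-0.1, 0.2, 0.2]
width: 0.0872
grip_force: 0.0
```

```bash
python3 - <<'E'
from snap import *
s,c=snap("side","s6");t=snap("wrist","w6")
a=cv2.resize(c["color"][190:350,190:400],None,fx=2.3,fy=2.3,interpolation=cv2.INTER_CUBIC)
w=cv2.resize(t[1]["color"],(300,225))
o=np.zeros((max(a.shape[0],225),a.shape[1]+300,3),np.uint8);o[:a.shape[0],:a.shape[1]]=a;o[:225,a.shape[1]:]=w
cv2.imwrite("pics/f.png",o[:,:,::-1]);print(o.shape,s["time"],s["ft_force"])
E
```

```text
(368, 783, 3) 14.3 [-0.09430812  0.16977251  0.24825094]
```

View pics/f.png

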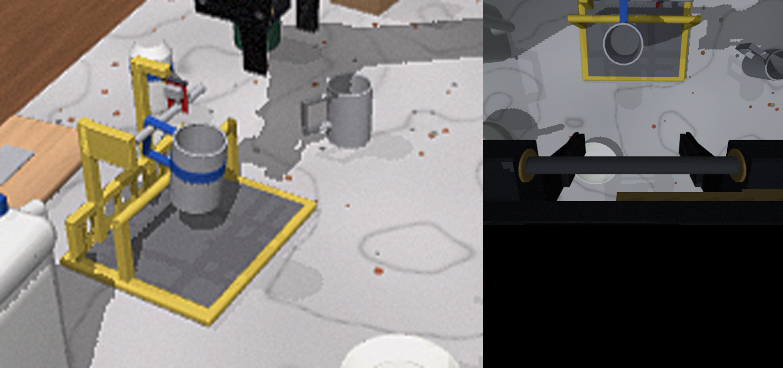

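The side view shows the blue cup hanging on the peg and leaning on the bar, around (200,165). The red flap hangs down behind it at (178,92), and the gripper is clear of everything.

```bash
python3 -c "from bench import r;print(r.close_job())"
```

```text
the job is handed in; nothing more can be done
None
```

The blue cup is hanging on the peg past the flap, which is shut behind it, with the cup leaning on the backrest bar; the gripper let go and backed clear, and I handed the job in at about 14 s (no verdict was returned).

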